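# Tip the tall carton into the labelling bay

## Task

Push the tall white carton near its top with the fingertips so that it topples over into the taped bay and lies flat on its broad side between the tape lines, then push it along by its bottom end until its top end sits squared up against the metal stop. Only push: do not grip, lift or carry the carton, do not tip it any other way, and leave the short carton and everything else where it is. Finish with the hand clear.

Things in the scene. Friction and masses are not known exactly. Their poses are not given: they have to be found in the camera images.
- bay: labelling bay, fixed flat on the table: an outline of black tape 12 mm wide on three sides, and a bare aluminium stop on the fourth. The clear inside is 250 mm long (x) by 180 mm wide (y). Origin: centre of the inside, on the table. x runs along the bay to the stop, z up. The tape has no height.
- bay_stop (a point): middle of the stop's face that looks into the bay, at table height, 125 mm along x from the bay's centre. The stop is a fixed aluminium strip 180 mm long, 22 mm high and 8 mm thick, across the bay's end.
- carton: tall closed rigid white carton, 60 (x) x 100 (y) x 180 mm (z), 0.25 to 0.5 kg, loose, standing on end at the end of the bay far from the stop. Origin: centre of its bottom end. z runs up it; x out of the broad face that looks to the stop (within 6 degrees) and must end underneath. A slow push on the other broad face, above two thirds of its height, tips it; past 18 degrees it falls by itself.
- carton_end (a point): centre of the tall carton's top end, 180 mm along z from its origin. This is the end that finally rests against the stop. Once toppled it lies some 25 to 55 mm short of it.
- carton_toe (a point): middle of the bottom edge on the stop's side, 30 mm along x from the carton's origin: the edge it tips about. It stays on the table all the time.
- short_carton: short closed white carton, 60 x 100 x 100 mm, standing to one side of the tall one, of the same make; leave alone. Origin: centre of its underside.
- fitting0: small brass hose fitting, hexagon foot 28 mm, 60 mm tall, standing beside the bay; leave alone. Origin: centre of its underside.
- fitting1: small brass hose fitting, hexagon foot 28 mm, 60 mm tall, standing beside the bay; leave alone. Origin: centre of its underside.
- fitting2: small brass hose fitting, hexagon foot 28 mm, 60 mm tall, standing beside the bay; leave alone. Origin: centre of its underside.
- cap_jar: clear jar with grey cap, 64 mm diameter, 85 mm tall, beside the tall carton on the other side from the short one; leave alone. Origin: centre of its underside.
- tape_roll: roll of paper tape lying flat, 90 mm outside, 24 mm high, near the stop; leave alone. Origin: centre of its underside.
- pad: paper pad 100 x 140 x 16 mm, lying beyond the stop; leave alone. Origin: centre of its underside.
Things that resemble listed ones, but are neither listed nor needed, are in the scene too. Leave any purple or yellow look-alike of the carton alone.

How it is judged:
By the outcome, as a careful person would: the job done as asked, in the order asked, and still so for the second after the job is handed in, with the robot touching nothing.
It also fails if it takes over 45 s, if anything falls off the work surface, if the arm or the gripper's body presses on something with over 40 N, if the wrist force passes 120 N, or if a joint passes its speed limit or range.

## Robot

A 6-joint arm with a two-finger parallel gripper is mounted at the origin on the work surface. World frame = base frame: x ahead of the robot, y to its left, z up, the work surface at z = 0. Lengths are in m, angles in rad, forces in N, time in s.
With the tool pointing down it reaches from about 0.3 to 0.775 m from the base axis. Payload 14.6 kg.
Tool frame: the origin (TCP) lies at the very end of the fingers, on their centre line; the grasp point (between the pads) lies 19 mm behind it; y points along the fingers, x is the direction in which the jaws open and shut, and the axes are right-handed (so a half turn about y gives the same grasp; the last joint's range is limited). The gripper opens to 94 mm and grips with 3 to 60 N. Pads are 16 mm wide; open, the fingers measure 119 mm over their backs; the gripper's body (75 mm by 177 mm) begins 78 mm behind the grasp point.
Start: joints at [1.28, 0.3, 1.521, -0, 1.321, -0.067], TCP at [0.122, 0.536, 0.205] pointing down, gripper open.
Joint ranges: [-3.03, 3.03], [-0.79, 2.21], [0.23, 2.52], [-1.04, 4.18], [0, 3.07], [-2.55, 2.55]. Speed limits (rad/s): [2.22, 2.22, 2.57, 3.14, 3.14, 3.14].

## Interface

Orientations are given as [roll, pitch, yaw] about the fixed x, y, z axes, in that order (R = Rz(yaw) Ry(pitch) Rx(roll)).
In Python, from station import * gives the robot as it stands.
- The arm moves only by the tool send_rows, never from a script. Its argument "series" is text: rows parted by semicolons, each of 7 numbers parted by spaces: the turn, a rotation vector about the tool's x, y, z in units of 5 degrees (1.0 is 5 degrees), then the shift along the tool's x, y, z in cm, then the opening, from -1 (shut) to 1 (fully open). A call has exactly 10 rows; each row is the pose to reach, as a shift and turn from the pose commanded when the call began, along the tool's axes at that moment; what a row does not reach only later rows make up. A row lasts 1/12 s, in which the tool goes at most 41.7 mm and 7.16 degrees, less where a joint would pass 70% of its speed; a pose out of reach is approached as far as the arm can. A call with a gripper value outside its range is refused whole. The fingers move at their own pace and stop on an object; "newtons" is the grip in N (left out, the last holds). Time passes only in rows, so rows that repeat a pose let the fingers close, or fill a call up. It gives the time, the measured TCP pose, the force and the opening at its end, in the units of the state.
- get_obs(): the state, without advancing time (a new reading comes with each control period).
- camera(name): name is "scene" or "top"; returns the picture (420x560x3 uint8, red, green, blue); there is no depth.
- camera_info(name): a dict with "K" (3x3 intrinsics, pixels), "k1" (the pictures are not rectified: a ray, as slopes to the right and down, at radius r is drawn at 1 + k1 r^2 times it, then the intrinsics apply), "R" (3x3) and "t" (3): a world point X has camera coordinates R X + t. Camera axes: x right, y down, z forward; pixel columns grow to the right and rows downward; lengths in m; the calibration is good to about 2 mm. A picture is of the moment at which its call begins. camera_info takes no time and is no camera call.
- hand_in(): hands the job in, once; it reports no verdict.
The state is a dict: "time_s": time; "qpos": joint angles; "joint_vel": joint speeds; "tau": joint torques, N m; "ee_pos": TCP position; "eef_rot": TCP orientation; "force": force on the tool from outside, world axes, zero at the start; "moment": the same for the moment, N m; "grip_width": finger opening in m.
Only numpy, scipy, OpenCV 4.12 (cv2) and the standard library are available. Lean on these libraries where they do the work, as an engineer would, in place of code of your own. Each camera call takes 0.05 s, during which the arm holds its last target. There are 200 camera calls.

## Working session

There is one attempt and no reset: what is moved stays moved. The work goes in short steps, Python scripts to look and compute and a tool call to move; the robot and the scene stay as the last step left them, time stands still between calls to the robot, and variables do not carry over. Pictures are saved under pics/ and viewed, on a budget of 10 in all, crops included, one or two more only if the job needs it, and the job is handed in when it is done.

Besides the shell and the picture viewer there is one more tool, called as name(argument=value, ...) on one line, values as JSON. send_rows: Moves the arm, as the interface text tells. Its arguments: {"type":"object","properties":{"series":{"type":"string"},"newtons":{"type":"number"}},"required":["series"]}

```bash
mkdir -p pics; ls
python3 - <<'E'
from station import *
import cv2
for n in("scene","top"):
    cv2.imwrite(f"pics/{n}0.png",cv2.resize(camera(n),(784,588),interpolation=cv2.INTER_CUBIC)[:,:,::-1])
    print(n,camera_info(n))
print(get_obs())
E
```

```text
pics
scene {'K': array([[542.64445177,   0.        , 273.31054529],
       [  0.        , 542.64445177, 217.47910786],
       [  0.        ,   0.        ,   1.        ]]), 'k1': 0.07572726431850998, 'R': array([[-0.36939807,  0.92917417,  0.01343221],
       [ 0.58283321,  0.24291812, -0.77543293],
       [-0.72377518, -0.2786147 , -0.63128705]]), 't': array([ 0.17463035, -0.22819397,  1.70072293])}
top {'K': array([[486.49228662,   0.        , 285.90335876],
       [  0.        , 486.49228662, 217.97847667],
       [  0.        ,   0.        ,   1.        ]]), 'k1': -0.17137234151174704, 'R': array([[-0.02342208, -0.99946506, -0.0228256 ],
       [-0.99490964,  0.02554156, -0.09748043],
       [ 0.09801128,  0.02042622, -0.99497566]]), 't': array([0.07267772, 0.58239424, 1.03872168])}
{'time_s': 0.1, 'qpos': array([ 1.28039785e+00,  3.00420400e-01,  1.52149985e+00, -1.08697779e-05,
        1.32073536e+00, -6.66138797e-02]), 'joint_vel': array([-0.00039015, -0.00182485, -0.00125561, -0.00087224,  0.00018549,
        0.00078794]), 'tau': array([ 2.58354747e-03, -5.32646334e+01, -3.53283906e+01,  7.09332456e-02,
        2.34963780e-02, -1.17168256e-04]), 'ee_pos': array([0.1220016 , 0.53605406, 0.20494851]), 'eef_rot': array([-1.57073608e+00,  1.06129494e-03,  1.34701446e+00]), 'force': array([-0.03417198, -0.3826819 ,  0.01797488]), 'moment': array([-0.07304038,  0.01114802,  0.01476324]), 'grip_width': 0.09408372343798616}
```

View pics/scene0.png

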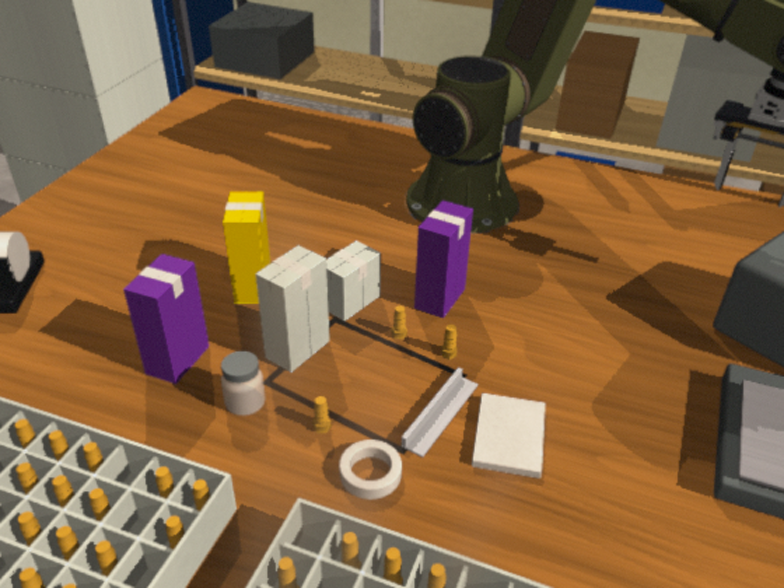

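View pics/top0.png

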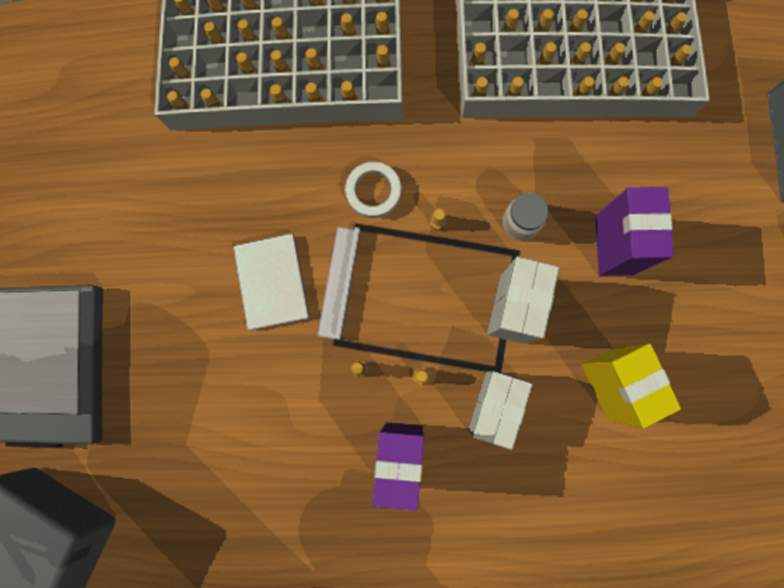

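The scene view shows the tall white carton at about (295,305) of 784x588, with the short one behind it and the stop at (440,410). The top view shows the stop at (338,285), the bay from x 340 to 510, the tall carton at (525,300), the jar at (525,215) and the short carton at (500,410). I'll take enlarged crops next.

```bash
cat > h.py <<'E'
from station import *
import cv2, numpy as np
def ray(n,uv):
    c=camera_info(n);K=c["K"];R=c["R"];t=c["t"]
    p=np.array([[[*map(float,uv)]]])
    s=cv2.undistortPoints(p,K,np.array([c["k1"],0,0,0.]),None,None)[0,0]
    return -R.T@t, R.T@np.array([*s,1])
def atz(n,uv,z=0.):
    o,d=ray(n,uv);return o+d*(z-o[2])/d[2]
def proj(n,X):
    c=camera_info(n)
    return cv2.projectPoints(np.array(X,float).reshape(-1,3),cv2.Rodrigues(c["R"])[0],c["t"],c["K"],np.array([c["k1"],0,0,0.]))[0][:,0]
def crop(n,x,y,w,h,f,name):
    im=camera(n)[y:y+h,x:x+w]
    cv2.imwrite(f"pics/{name}.png",cv2.resize(im,None,fx=f,fy=f,interpolation=cv2.INTER_CUBIC)[:,:,::-1])
E
python3 - <<'E'
from h import *
crop("top",220,150,190,150,4,"topc"); crop("scene",155,165,195,149,4,"scenec")
E
```

```text
(no output)
```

View pics/topc.png

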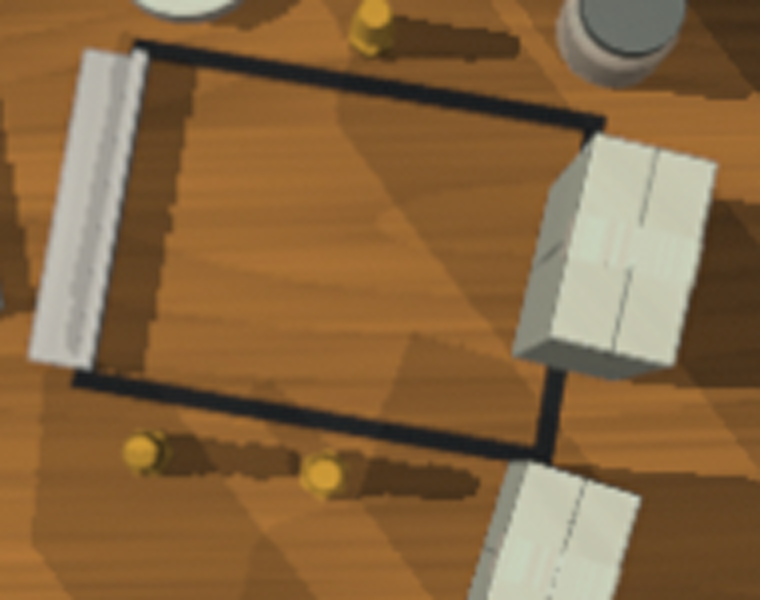

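View pics/scenec.png

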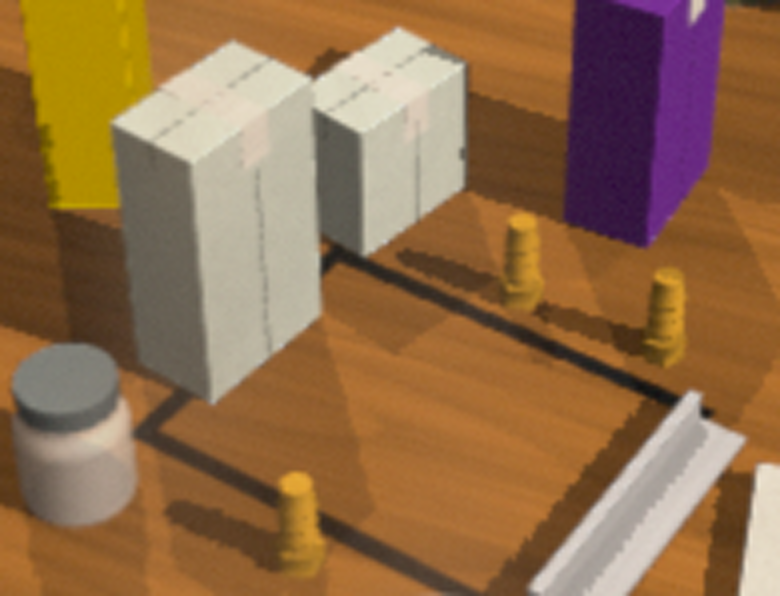

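The top crop shows:
- Tape outer corners at (606,117) and (549,463).
- Carton top corners at (598,133), (717,162), (674,367) and (551,337), with a bottom toe corner at (515,355).

The scene crop shows carton top corners at (235,41), (316,82), (191,163) and (113,124), and bottom corners at (212,403), (322,319) and (140,367).

```bash
cat > m.py <<'E'
from h import *
T=lambda u,v:((u+.5)/4-.5+220,(v+.5)/4-.5+150)
S=lambda u,v:((u+.5)/4-.5+155,(v+.5)/4-.5+165)
E
python3 - <<'E'
from m import *
np.set_printoptions(precision=4,suppress=True)
p=lambda l,n,f,pts,z:print(l,*[atz(n,f(*q),z)[:2] for q in pts])
p("tape outer","top",T,[(606,117),(549,463),(135,41),(75,385)],0)
p("stop top edge z22","top",T,[(148,52),(92,370)],.022)
p("ctop top","top",T,[(598,133),(717,162),(674,367),(551,337)],.18)
p("ctop scn","scene",S,[(191,163),(113,124),(235,41),(316,82)],.18)
p("cbot scn","scene",S,[(212,403),(140,367),(322,319)],0)
p("cbot top","top",T,[(515,355)],0)
p("short top","top",T,[(527,460),(640,496)],.1)
p("short bot scn","scene",S,[(363,256),(466,188)],0)
p("jar cap","top",T,[(632,5)],.085)
p("yellow,purple", "top",lambda a,b:(a/1.4,b/1.4),[(583,366),(651,345),(680,410),(640,427),(624,190),(672,188),(673,257),(380,430)],.18)
p("fit","top",T,[(376,14),(324,476),(145,451)],.06)
# carton fit by both views
from scipy.optimize import least_squares
b=np.array([[30,50,180],[-30,50,180],[-30,-50,180],[30,-50,180],[30,50,0],[-30,50,0],[30,-50,0]])/1e3
def go(sgn):
  # order: toe-side near +x corner first
  top=[(598,133),(717,162),(674,367),(551,337)]; sc=[(191,163),(113,124),(235,41),(316,82),(212,403),(140,367),(322,319)]
  def f(q):
    c,s=np.cos(q[2]),np.sin(q[2]);X=b*[1,sgn,1]@np.array([[c,s,0],[-s,c,0],[0,0,1]])+[q[0],q[1],0]
    return np.r_[(proj("top",X[[0,1,2,3,6]])-[T(*x) for x in top+[(515,355)]]).ravel(),(proj("scene",X)-[S(*x) for x in sc]).ravel()]
  r=least_squares(f,[.5,-.1,np.pi/2]);print(sgn,r.x,np.degrees(r.x[2]),r.cost);print(f(r.x).reshape(-1,2).round(1).tolist())
go(-1)
E
```

```text
tape outer [ 0.6714 -0.1374] [ 0.4762 -0.0974] [0.7227 0.1304] [0.5265 0.1675]
stop top edge z22 [0.7112 0.1213] [0.5336 0.1553]
ctop top [ 0.6321 -0.1045] [ 0.6169 -0.161 ] [ 0.52  -0.136] [ 0.5357 -0.0783]
ctop scn [ 0.6297 -0.1032] [ 0.6152 -0.1582] [ 0.5183 -0.1327] [ 0.5368 -0.073 ]
cbot scn [ 0.6278 -0.1042] [ 0.6166 -0.1578] [ 0.5364 -0.0756]
cbot top [ 0.5372 -0.0803]
short top [ 0.4783 -0.074 ] [ 0.4584 -0.1312]
short bot scn [ 0.4721 -0.0767] [ 0.3825 -0.0421]
jar cap [ 0.7164 -0.1406]
yellow,purple [ 0.4807 -0.1885] [ 0.506  -0.2846] [ 0.4161 -0.3219] [ 0.3957 -0.2643] [ 0.7223 -0.26  ] [ 0.7248 -0.3305] [ 0.6264 -0.3238] [0.403  0.0861]
fit [ 0.7205 -0.0056] [0.4727 0.0291] [0.4881 0.1236]
-1 [ 0.5756 -0.1188  1.3073] 74.90550579616156 6.831840435272409
[[-0.9, 0.3], [-0.1, 0.5], [-0.7, 0.3], [-0.8, 0.3], [-1.5, 1.0], [-0.3, 0.6], [-1.2, -0.1], [-1.0, 0.1], [-1.2, -0.8], [-0.2, 1.2], [-1.0, -0.5], [-0.2, -0.4]]
```

The two views agree within about 2 mm. The carton is at (0.576,-0.119) with heading 74.9°. The bay heading is 79.2° and the stop mid is at (0.623,0.139). The toe lies about 52 mm short of its final place, inside the expected 25 to 55 mm. Next I plan the approach behind the carton.

```bash
cat > go.py <<'E'
from h import *
import sys
from scipy.spatial.transform import Rotation as Rt
def go(x,y,z,yawdeg):
    o=get_obs();R=Rt.from_euler('xyz',o["eef_rot"]);D=Rt.from_euler('xyz',[-90,0,yawdeg],degrees=True)
    rv=np.degrees((R.inv()*D).as_rotvec())/5
    s=R.inv().apply(np.array([x,y,z])-o["ee_pos"])*100
    print("t",o["time_s"],o["ee_pos"].round(4),np.degrees(o["eef_rot"]).round(1),"F",o["force"].round(1),"w",o["grip_width"].round(4));print("turn",rv.round(2),"shift",s.round(2))
if len(sys.argv)>4: go(*map(float,sys.argv[1:5]))
E
python3 go.py .557 -.19 .26 -15.1
```

```text
Traceback (most recent call last):
  File "go.py", line 9, in <module>
    if len(sys.argv)>4: go(*map(float,sys.argv[1:5]))
                        ~~^^^^^^^^^^^^^^^^^^^^^^^^^^^
  File "go.py", line 8, in go
    print("t",o["time_s"],o["ee_pos"].round(4),np.degrees(o["eef_rot"]).round(1),"F",o["force"].round(1),"w",o["grip_width"].round(4));print("turn",rv.round(2),"shift",s.round(2))
                                                                                                             ^^^^^^^^^^^^^^^^^^^^^
AttributeError: 'float' object has no attribute 'round'
```

```bash
sed -i 's/o\["grip_width"\].round(4)/round(o["grip_width"],4)/' go.py; python3 go.py .557 -.19 .26 -15.1
```

```text
t 0.2 [0.122  0.5361 0.2051] [-90.    0.   77.2] F [ 0.2 -1.  -0.8] w 0.0941
turn [ 1.000e-02  1.846e+01 -1.000e-02] shift [-61.16  -5.45 -58.53]
```

send_rows(series="0 0.3 0 -1 -2 -1 1;0 1 0 -3 -4 -3 1;0 1.9 0 -6 -5.5 -5.7 1;0 2.8 0 -9 -5.5 -8.6 1;0 3.7 0 -12 -5.5 -11.5 0.8;0 4.6 0 -15 -5.5 -14.4 0.6;0 5.5 0 -18 -5.5 -17.2 0.4;0 6.4 0 -21 -5.5 -20.1 0.28;0 7.3 0 -24 -5.5 -23 0.28;0 8.2 0 -27 -5.5 -26 0.28")

```text
time_s: 1.03
ee_pos: [0.3151, 0.2149, 0.2606]
eef_rot: [-1.571, -0.001, 0.628]
force: [0.4, 0.8, 0.3]
grip_width: 0.0611
```

```bash
python3 go.py .557 -.19 .26 -15.1
```

```text
t 1.0333 [0.3151 0.2149 0.2606] [-90.  -0.  36.] F [0.4 0.8 0.3] w 0.0611
turn [-0.000e+00  1.022e+01  1.000e-02] shift [ -4.21   0.06 -46.98]
```

send_rows(series="0 1 0 -0.4 0 -4 0.28;0 2 0 -0.8 0 -8 0.28;0 3 0 -1.2 0 -12 0.28;0 4 0 -1.6 0 -16 0.28;0 5 0 -2 0 -20 0.28;0 6 0 -2.4 0 -24 0.28;0 7 0 -2.7 0 -28 0.28;0 8 0 -3 0 -32 0.28;0 9 0 -3.3 0 -36 0.28;0 10 0 -3.6 0 -40 0.28")

```text
time_s: 1.87
ee_pos: [0.5224, -0.1294, 0.2603]
eef_rot: [-1.571, 0.0, -0.246]
force: [0.1, 1.3, 1.5]
grip_width: 0.0599
```

```bash
python3 go.py .557 -.19 .152 -15.1
```

```text
t 1.8667 [ 0.5224 -0.1294  0.2603] [-90.    0.  -14.1] F [0.1 1.3 1.5] w 0.0599
turn [ 0.   0.2 -0. ] shift [ 4.83 10.83 -5.03]
```

send_rows(series="0 0 0 2 0 -2.5 0.28;0 0.2 0 4 0 -5 0.28;0 0.2 0 4.8 0 -5 0.28;0 0.2 0 4.8 2 -5 0.28;0 0.2 0 4.8 4 -5 0.28;0 0.2 0 4.8 6 -5 0.28;0 0.2 0 4.8 8 -5 0.28;0 0.2 0 4.8 10 -5 0.28;0 0.2 0 4.8 10.8 -5 0.28;0 0.2 0 4.8 10.8 -5 0.28")

```text
time_s: 2.7
ee_pos: [0.5557, -0.1868, 0.1507]
eef_rot: [-1.57, 0.003, -0.258]
force: [-0.5, 0.7, -0.1]
grip_width: 0.0604
```

```bash
python3 go.py .5656 -.1582 .152 -15.1
python3 - <<'E'
from h import *
crop("scene",115,115,230,172,3.4,"pre")
E
```

```text
t 2.7 [ 0.5557 -0.1868  0.1507] [-90.    0.2 -14.8] F [-0.5  0.7 -0.1] w 0.0604
turn [-0.01  0.06 -0.04] shift [ 0.22 -0.13  3.02]
```

View pics/pre.png

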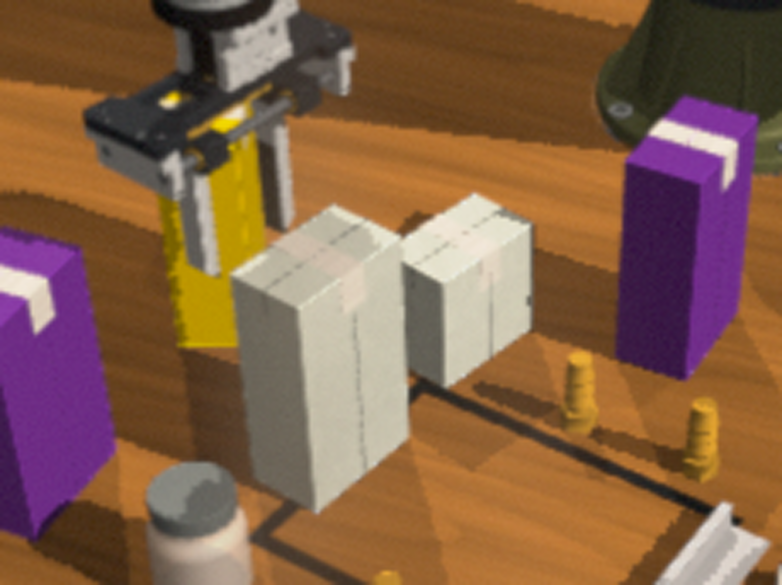

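The hand stands behind the tall carton, fingertips at about (205,265) and (285,220) level with its top third, and clear of everything. Next is a slow push.

send_rows(series="0 0 0 0.2 0 0.6 0.28;0 0 0 0.2 0 1.2 0.28;0 0 0 0.2 0 1.7 0.28;0 0 0 0.2 0 2.1 0.28;0 0 0 0.2 0 2.5 0.28;0 0 0 0.2 0 2.9 0.28;0 0 0 0.2 0 3.3 0.28;0 0 0 0.2 0 3.7 0.28;0 0 0 0.2 0 4.1 0.28;0 0 0 0.2 0 4.5 0.28")

```text
time_s: 3.58
ee_pos: [0.57, -0.1441, 0.1525]
eef_rot: [-1.571, -0.0, -0.259]
force: [-0.2, -0.8, 0.5]
grip_width: 0.0603
```

send_rows(series="0 0 0 0 0 0.3 0.28;0 0 0 0 0 0.6 0.28;0 0 0 0 0 0.9 0.28;0 0 0 0 0 1.2 0.28;0 0 0 0 0 1.5 0.28;0 0 0 0 0 1.8 0.28;0 0 0 0 0 2.1 0.28;0 0 0 0 0 2.4 0.28;0 0 0 0 0 2.7 0.28;0 0 0 0 0 2.7 0.28")

```text
time_s: 4.42
ee_pos: [0.5769, -0.1177, 0.1524]
eef_rot: [-1.571, 0.0, -0.258]
force: [-0.1, 0.2, 0.1]
grip_width: 0.0601
```

Run:
```python
from h import *
print(get_obs()["force"])
crop("scene",115,115,230,172,3.4,"tilt")
```

```text
[-0.08343118  0.16762705  0.11358565]
```

View pics/tilt.png

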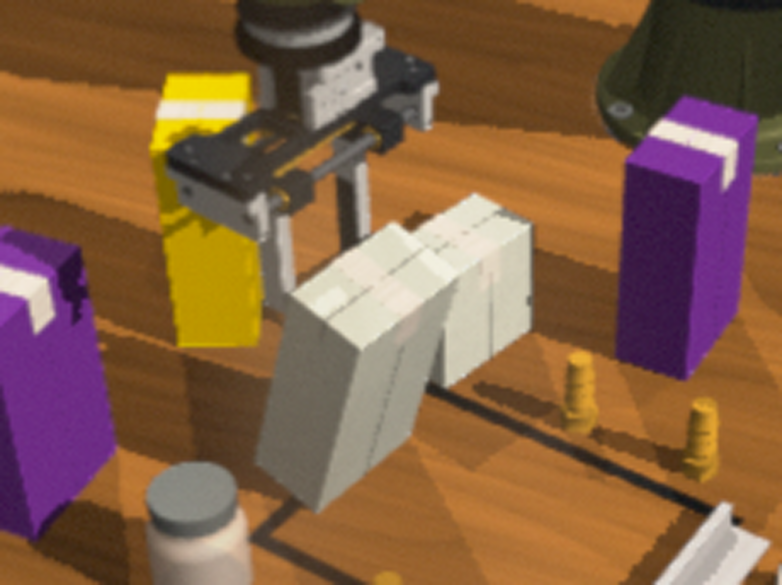

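The carton is tilting cleanly about its toe: the toe corner is still at (315,510) and the lean is about 15°. The fingers are on its back. I keep pushing slowly.

send_rows(series="0 0 0 0 0 0.3 0.28;0 0 0 0 0 0.6 0.28;0 0 0 0 0 0.9 0.28;0 0 0 0 0 1.2 0.28;0 0 0 0 0 1.5 0.28;0 0 0 0 0 1.8 0.28;0 0 0 0 0 2.0 0.28;0 0 0 0 0 2.0 0.28;0 0 0 0 0 2.0 0.28;0 0 0 0 0 2.0 0.28")

```text
time_s: 5.3
ee_pos: [0.5819, -0.099, 0.1524]
eef_rot: [-1.571, 0.0, -0.259]
force: [-0.1, -0.3, -0.2]
grip_width: 0.06
```

send_rows(series="0 0 0 0 0 -0.4 0.28;0 0 0 0 0 -1 0.28;0 0 0 0 0 -2 0.28;0 0 0 0 0 -3.5 0.28;0 0 0 0 0 -5 0.28;0 0 0 0 0 -6 0.28;0 0 0 0 0 -7 0.28;0 0 0 0 0 -7.5 0.28;0 0 0 0 0 -7.5 0.28;0 0 0 0 0 -7.5 0.28")

```text
time_s: 6.13
ee_pos: [0.5627, -0.1715, 0.1525]
eef_rot: [-1.571, -0.0, -0.259]
force: [-0.2, 0.1, 0.5]
grip_width: 0.0602
```

Run:
```python
from h import *
crop("top",220,150,190,150,4,"down")
print(get_obs()["ee_pos"],get_obs()["time_s"])
```

```text
[ 0.56283131 -0.17116134  0.15245053] 6.1833
```

View pics/down.png

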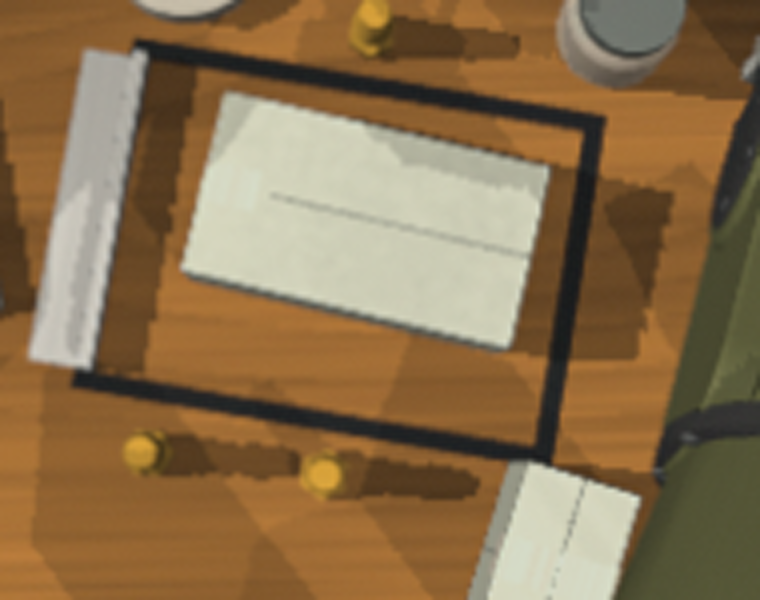

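The carton lies flat inside the tape. Its upper-face corners are at (224,92), (549,166), (511,350) and (181,270).

Run:
```python
from m import *
np.set_printoptions(precision=4,suppress=True)
P=np.array([atz("top",T(*q),.06)[:2] for q in[(224,92),(549,166),(511,350),(181,270)]])
print(P)
h=np.radians(79.2);u=np.array([np.cos(h),np.sin(h)]);v=np.array([-u[1],u[0]])
c=np.array([.6227,.139])-.125*u;print("bay frame",np.c_[(P-c)@u,(P-c)@v],"centre",c)
for a,b in((1,0),(2,3)):
  d=P[a]-P[b];print(np.degrees(np.arctan2(*-d[::-1])),np.linalg.norm(d))
b=(P[1]+P[2])/2;print("bottom mid",b,"bayheading yaw",79.2-90)
print("start tcp 35 behind",b-.035*u)
```

```text
[[ 0.6798  0.0776]
 [ 0.6349 -0.0959]
 [ 0.5368 -0.0719]
 [ 0.584   0.1026]]
bay frame [[ 0.0754 -0.0676]
 [-0.1034 -0.056 ]
 [-0.0982  0.0449]
 [ 0.082   0.0312]] centre [0.5993 0.0162]
75.50874565122533 0.17916003974674855
74.86486675884281 0.18071609665568725
bottom mid [ 0.5859 -0.0839] bayheading yaw -10.799999999999997
start tcp 35 behind [ 0.5793 -0.1182]
```

```bash
python3 go.py .581 -.1216 .15 -10.8;python3 go.py .581 -.1216 .02 -10.8
```

```text
t 6.1833 [ 0.5628 -0.1712  0.1525] [-90.    0.  -14.8] F [-0.1 -0.3 -0.4] w 0.0602
turn [-0.  -0.8 -0. ] shift [0.49 0.25 5.26]
t 6.1833 [ 0.5628 -0.1712  0.1525] [-90.    0.  -14.8] F [-0.1 -0.3 -0.4] w 0.0602
turn [-0.  -0.8 -0. ] shift [ 0.49 13.25  5.25]
```

send_rows(series="0 -0.3 0 0.2 0 2 0.28;0 -0.6 0 0.4 0 4 0.28;0 -0.8 0 0.5 0.3 5.2 0.28;0 -0.8 0 0.5 3 5.2 0.28;0 -0.8 0 0.5 6 5.2 0.28;0 -0.8 0 0.5 9 5.2 0.28;0 -0.8 0 0.5 11 5.2 0.28;0 -0.8 0 0.5 12.5 5.2 0.28;0 -0.8 0 0.5 13.2 5.2 0.28;0 -0.8 0 0.5 13.2 5.2 0.28")

```text
time_s: 7.02
ee_pos: [0.5802, -0.1219, 0.0189]
eef_rot: [-1.571, 0.003, -0.188]
force: [0.2, -0.1, 0.4]
grip_width: 0.0602
```

```bash
python3 go.py .5875 -.0778 .02 -10.8
```

```text
t 7.0167 [ 0.5802 -0.1219  0.0189] [-90.    0.2 -10.8] F [ 0.2 -0.1  0.4] w 0.0602
turn [-0.    0.   -0.03] shift [-0.1  -0.11  4.47]
```

send_rows(series="0 0 0 0 0 0.6 0.28;0 0 0 0 0 1.2 0.28;0 0 0 0 0 1.8 0.28;0 0 0 0 0 2.3 0.28;0 0 0 0 0 2.8 0.28;0 0 0 0 0 3.2 0.28;0 0 0 0 0 3.6 0.28;0 0 0 0 0 4.0 0.28;0 0 0 0 0 4.4 0.28;0 0 0 0 0 4.8 0.28")

```text
time_s: 7.85
ee_pos: [0.59, -0.0751, 0.0205]
eef_rot: [-1.571, -0.0, -0.189]
force: [-0.8, -1.3, 1.3]
grip_width: 0.0604
```

send_rows(series="0 0 0 0 0 0.3 0.28;0 0 0 0 0 0.6 0.28;0 0 0 0 0 0.9 0.28;0 0 0 0 0 1.2 0.28;0 0 0 0 0 1.5 0.28;0 0 0 0 0 1.7 0.28;0 0 0 0 0 1.9 0.28;0 0 0 0 0 2.1 0.28;0 0 0 0 0 2.2 0.28;0 0 0 0 0 2.2 0.28")

```text
time_s: 8.68
ee_pos: [0.594, -0.0534, 0.0204]
eef_rot: [-1.571, 0.0, -0.189]
force: [0.2, -0.2, 0.3]
grip_width: 0.0605
```

```bash
python3 go.py .61 -.0457 .02 -10.8
python3 - <<'E'
from h import *
crop("top",220,150,190,150,4,"push1")
E
```

```text
t 8.6833 [ 0.594  -0.0534  0.0204] [-90.    0.  -10.8] F [ 0.2 -0.2  0.3] w 0.0605
turn [-0. -0. -0.] shift [1.43 0.04 1.05]
```

View pics/push1.png

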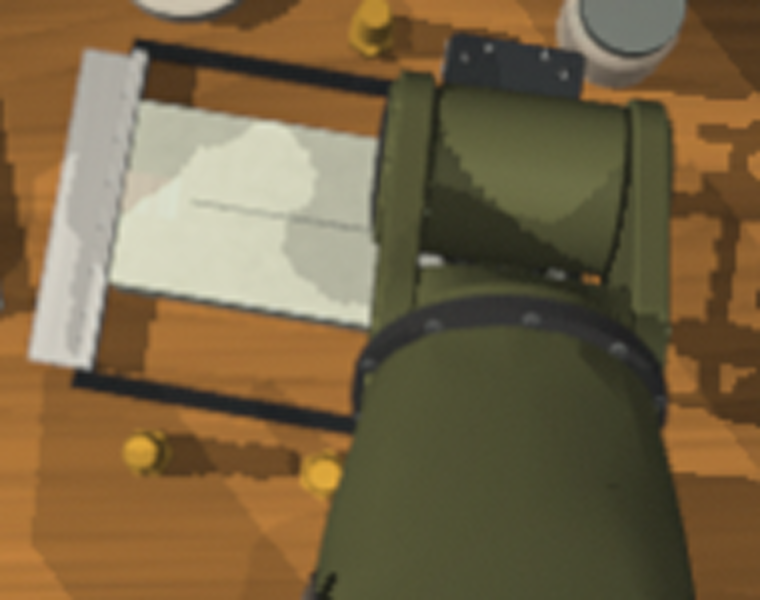

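The carton has slid close to the stop, with its top-end corners at about (138,101) and (109,287).

```bash
cat > bay.py <<'E'
from m import *
h=np.radians(79.2);u=np.array([np.cos(h),np.sin(h)]);v=np.array([-u[1],u[0]]);c=np.array([.6227,.139])-.125*u
def bay(q,z):
    p=atz("top",T(*q),z)[:2]-c;return np.round([p@u*1e3,p@v*1e3],1)
E
python3 - <<'E'
from bay import *
for q in[(138,101),(109,287)]:print(bay(q,.06))
for q in[(148,52),(92,370)]:print("stop",bay(q,.022))
E
```

```text
[120.4 -55.3]
[118.5  46.5]
stop [124.2 -90.3]
stop [124.3  90.6]
```

send_rows(series="0 0 0 0 0 0.1 0.28;0 0 0 0 0 0.2 0.28;0 0 0 0 0 0.25 0.28;0 0 0 0 0 0.3 0.28;0 0 0 0 0 0.35 0.28;0 0 0 0 0 0.4 0.28;0 0 0 0 0 0.45 0.28;0 0 0 0 0 0.5 0.28;0 0 0 0 0 0.55 0.28;0 0 0 0 0 0.6 0.28")

```text
time_s: 9.57
ee_pos: [0.595, -0.0481, 0.0205]
eef_rot: [-1.571, 0.0, -0.189]
force: [-3.2, -7.4, 0.7]
grip_width: 0.0598
```

send_rows(series="0 0 0 0 0 0.02 0.28;0 0 0 0 0 0.04 0.28;0 0 0 0 0 0.06 0.28;0 0 0 0 0 0.08 0.28;0 0 0 0 0 0.1 0.28;0 0 0 0 0 0.1 0.28;0 0 0 0 0 0.1 0.28;0 0 0 0 0 0.1 0.28;0 0 0 0 0 0.1 0.28;0 0 0 0 0 0.1 0.28")

```text
time_s: 10.4
ee_pos: [0.595, -0.0481, 0.0205]
eef_rot: [-1.572, 0.0, -0.189]
force: [-4.6, -10.8, 0.9]
grip_width: 0.0601
```

The push has stalled firmly against the stop at about 12 N with no further movement. I back off straight, then rise.

send_rows(series="0 0 0 0 0 -0.2 0.28;0 0 0 0 0 -0.5 0.28;0 0 0 0 0 -1 0.28;0 0 0 0 0 -2 0.28;0 0 0 0 0 -3 0.28;0 0 0 0 0 -4 0.28;0 0 0 0 0 -5 0.28;0 0 0 0 -2 -6 0.28;0 0 0 0 -5 -6.5 0.28;0 0 0 0 -8 -7 0.28")

```text
time_s: 11.23
ee_pos: [0.5814, -0.1168, 0.1009]
eef_rot: [-1.571, 0.002, -0.19]
force: [0.4, -0.8, 0.4]
grip_width: 0.0605
```

send_rows(series="0 0 0 0 -3 -1 0.28;0 0 0 0 -6 -2 0.28;0 0 0 0 -9 -4 0.28;0 0 0 0 -12 -6 0.28;0 0 0 0 -14 -8 0.28;0 0 0 0 -16 -10 0.28;0 0 0 0 -16 -12 0.28;0 0 0 0 -16 -14 0.28;0 0 0 0 -16 -14 0.28;0 0 0 0 -16 -14 0.28")

```text
time_s: 12.07
ee_pos: [0.5554, -0.2541, 0.2602]
eef_rot: [-1.571, 0.0, -0.191]
force: [0.6, -0.3, 0.2]
grip_width: 0.0598
```

Run:
```python
from h import *
crop("top",220,150,190,150,4,"end"); im=camera("scene")
cv2.imwrite("pics/ends.png",cv2.resize(im[115:355,95:400],None,fx=2.4,fy=2.4,interpolation=cv2.INTER_CUBIC)[:,:,::-1])
o=get_obs();print(o["ee_pos"],o["force"],o["time_s"])
```

```text
[ 0.55583249 -0.25274889  0.26023739] [-0.71040595 -0.26702972 -0.10686948] 12.1667
```

View pics/end.png

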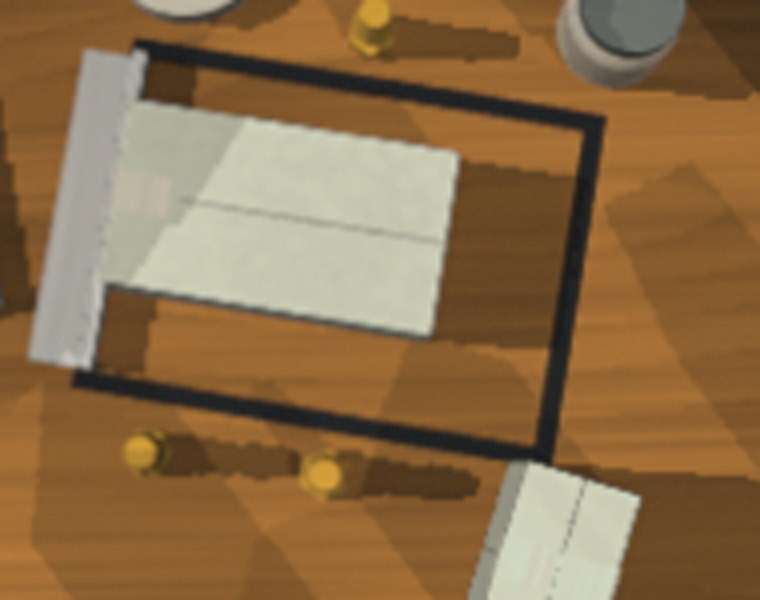

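View pics/ends.png

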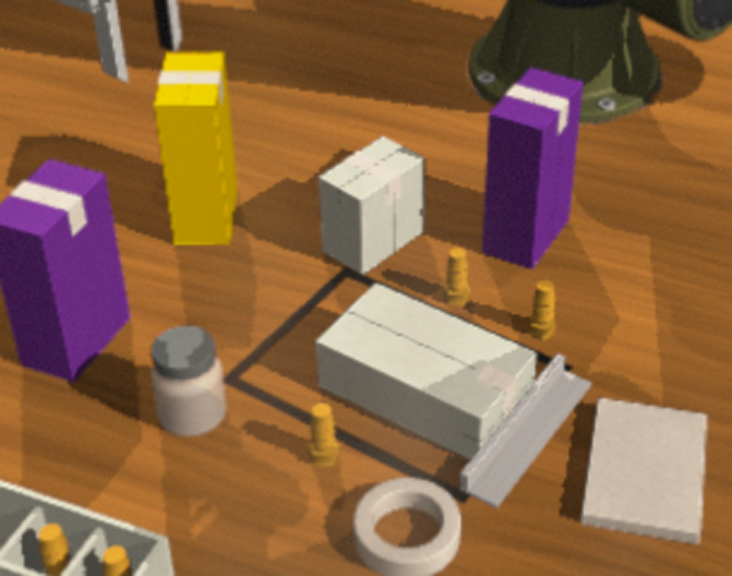

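The carton lies flat with its end against the stop, and nothing else has moved. Its upper-face corners are at about (132,100), (459,152), (432,336) and (104,285). I check squareness and hand in.

Run:
```python
from bay import *
P=np.array([bay(q,.06) for q in[(132,100),(459,152),(432,336),(104,285)]]);print(P)
for a,b in((0,1),(3,2)):d=P[a]-P[b];print(np.degrees(np.arctan2(d[1],d[0])),np.linalg.norm(d))
d=P[2]-P[1];print("end",np.degrees(np.arctan2(-d[0],d[1])))
```

```text
[[123.7 -55.4]
 [-54.5 -55.6]
 [-55.6  44.3]
 [121.3  45.8]]
0.06430500051161837 178.2001122334102
0.48582029160469153 176.90635941084764
end 0.6308589643166435
```

```bash
python3 -c "
from station import *
print(hand_in())"
```

```text
the job is handed in; nothing more can be done
None
```

The job is done and handed in at about 12 s of the 45 s allowed. I pushed the tall carton at about 150 mm height with two fingertips, so it tipped about its toe into the bay and lay flat on its broad side. I then pushed it about 45 mm along by its bottom end until it met the stop. It stalled there at about 12 N with no further movement. I backed the hand straight off and raised it clear.

**Last checks:**
- **Against the stop:** the bottom end measures 54.5 to 55.6 mm behind the bay's centre, so with the 180 mm length the top end sits at the stop (125 mm).
- **Squareness:** the carton is within about 0.6° of square.
- **Between the tape:** its sides lie at -56 to +46 mm across the bay, against limits of ±90 mm.
- **Everything else:** the short carton, jar, fittings, tape roll and pad look unmoved in the pictures.

**One disagreement:** the top-end corners read directly as 121 to 124 mm, and the carton's length as 177 to 178 mm. That is 1 to 4 mm short, close to the 2 mm calibration error plus my pixel reading. The stall against the stop and the bottom-end reading both point to full contact.

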